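# Find and mark the balance point of a probe bar

## Task

Slide the long probe bar along its balancing block, heavy head first, until it just tips over the block's edge and comes to rest head down on the pad; stop there, do not push it on or lift it off the block. Then mark the balance point: take the larger of the two steel saddles by its knob and set it astride the bar right above the edge, and let go.

Things in the scene. Friction and masses are not known exactly. Their poses are not given: they have to be found in the camera images.
- edge (a point): Fulcrum edge of the fixed balancing block: middle of the end edge of its 48 mm wide grey deck, 50 mm above the worktop. x = slide direction (deck reaches back to x = -150 mm, pad ahead at +x), y across, z up. Two 18 mm high steel cheeks on the deck, x = -140 to -60 mm, guide the bar: gap 21 mm, 33 mm over their outsides. The base plate ends at x = -155 mm.
- pad (a point): Middle of the top of the block's rest pad, a small rubber-topped post 95 mm ahead of the edge, 20 x 40 mm, 10 mm lower than the deck; it catches the bar's head at about 5 degrees when the bar tips. Axes as for the edge.
- bar_mid (a point): Probe bar, 320 mm long: aluminium 16 wide, 20 high, dark steel head (40 x 28 x 26) at its +x end. Point: mid-length, 10 mm above the underside; z up. It lies between the cheeks, head to the edge; its tail end (x = -160 mm), free behind the deck, can be pushed or gripped. Balance point at x = +51 mm: the bar tips as this passes the edge (tail rises 20 mm) and stays where the push ends. 0.3-0.55 kg.
- saddle_mid (a point): Larger loose saddle, 50 mm high: steel plate 40 mm long (x), two flared legs, square grey knob 16 x 16 x 30 on top. Point: 25 mm above the feet; z up. Plate top 20, inner roof 16 mm above the feet; inside 20 mm wide at the roof, 35 at the feet. Set with x along the bar, either way round, roof on the bar's top face. A smaller one (22 mm long, 32 high) stands nearby, in either place.
Not all that is in view belongs to the job. What is shaped like the part that bears saddle_mid but blue is not meant.

How it is judged:
By the outcome, as a careful person would: the job done as asked, in the order asked, and still so for the second after the job is handed in, with the robot touching nothing.
It also fails if it takes over 58 s, if anything falls off the work surface, if the arm or the gripper's body presses on something with over 40 N, if the wrist force passes 120 N, or if a joint passes its speed limit or range.

## Robot

A 7-joint arm with a two-finger parallel gripper is mounted at the origin on a cart in front of the work surface, level with it; the furniture and walls round the work are solid. World frame = base frame: x ahead of the robot, y to its left, z up, the work surface at z = 0. Lengths are in m, angles in rad, forces in N, time in s.
With the tool pointing down it reaches from about 0.425 to 0.95 m from the base axis. Payload 4.7 kg.
Tool frame: the origin (TCP) lies at the centre of the arm's flange, where the gripper is bolted on; the fingertips stand 182 mm ahead of it and the grasp point (between the pads) lies 164 mm ahead of it (bot.grip_depth is the distance from the TCP to the grasp point, in m); z points along the fingers, y is the line along which they close (so a half turn about z gives the same grasp; the last joint's range is limited). The gripper opens to 87 mm and grips with 3 to 60 N. Pads are 19 mm wide; open, the fingers measure 117 mm over their backs; the gripper's body (75 mm by 190 mm) begins 51 mm behind the grasp point.
Start: joints at [1.122, 0.469, -0.049, 1.532, 0.024, 1.141, -0.082], TCP at [0.275, -0.616, 0.405] pointing down, gripper open.
Joint ranges: [-2.59, 2.59], [-0.33, 1.99], [-1.39, 1.29], [0.1, 2.45], [-1.04, 4.18], [0.21, 1.99], [-2.66, 2.66]. Speed limits (rad/s): [2.57, 2.57, 3.14, 3.14, 3.14, 3.14, 3.14].

## Interface

Orientations are given as a unit quaternion [x, y, z, w].
In Python, from workcell import bot, eyes, ticket gives the robot as it stands.
- The arm moves only by the tool servo_tool, never from a script. Its argument "rows" is a list of rows, each an object of numbers: "grip": the gripper's target within -1 to 1 (fully open at 1, half-way at 0, shut at -1); "tx", "ty", "tz": the shift along the world's x, y, z in mm; "wx", "wy", "wz": the turn, a rotation vector about the world's x, y, z in rad. In form: [{"grip": .., "tx": .., "ty": .., "tz": .., "wx": .., "wy": .., "wz": ..}, ...]. A call has 1 to 20 rows; each row is the pose to reach, as a shift and turn from the pose commanded when the call began; what a row does not reach only later rows make up. A row lasts 1/10 s, in which the tool goes at most 50 mm and 8.59 degrees, less where a joint would pass 70% of its speed; a pose out of reach is approached as far as the arm can. A call with a gripper value outside its range is refused whole. The fingers move at their own pace and stop on an object; "newtons" is the grip in N (left out, the last holds). Time passes only in rows, so rows that repeat a pose let the fingers close. It gives the time, the measured TCP pose, the force, the opening and the grip force at its end, in the units of the state.
- bot.read_state(): the state, without advancing time (a new reading comes with each control period).
- eyes.grab_frame(name): name is "scene" or "top"; returns the picture (400x640x3 uint8, red, green, blue); there is no depth.
- eyes.camera_model(name): a dict with "fx", "fy", "cx", "cy" (pixels), "k1" (the pictures are not rectified: a ray, as slopes to the right and down, at radius r is drawn at 1 + k1 r^2 times it, then the intrinsics apply), "R" (3x3) and "t" (3): a world point X has camera coordinates R X + t. Camera axes: x right, y down, z forward; pixel columns grow to the right and rows downward; lengths in m; the calibration is good to about 2 mm. A picture is of the moment at which its call begins. camera_model takes no time and is no camera call.
- ticket.sign_off(): hands the job in; it is judged then, once.
Trained networks look in the newest picture that a camera, given by its name, has taken for a name from the list of things; names that differ only in an ending like _2 or _b are one class to them, and where a whole thing is asked for, a point or a joint stands for the part that bears it (a point fixed in the world has none). Each returns a list of dicts, best first, with "conf" (0 to 1); they miss things now and then, are a little off and sometimes report something else, mostly with a low value. They report only what shows in the picture. A call takes as long as a camera call. They do not tell look-alikes from the thing itself.
- eyes.search_frame(camera, thing): "extent" ([left, top, width, height] in pixels, round what is visible of it).
The state is a dict: "time_s": time; "joint_positions": joint angles; "dq": joint speeds; "effort": joint torques, N m; "eef_pos": TCP position; "tool_rot": TCP orientation; "ft_force": force on the tool from outside, world axes, zero at the start; "torque": the same for the moment, N m; "gripper_width": finger opening in m; "gripper_force": force on a finger pad.
Only numpy, scipy, OpenCV 4.12 (cv2) and the standard library are available. Lean on these libraries where they do the work, as an engineer would, in place of code of your own. Each camera call takes 0.05 s, during which the arm holds its last target. There are 200 camera calls.

## Working session

There is one attempt and no reset: what is moved stays moved. The work goes in short steps, Python scripts to look and compute and a tool call to move; the robot and the scene stay as the last step left them, time stands still between calls to the robot, and variables do not carry over. Pictures are saved under pics/ and viewed, at most 10 in all, crops included, and the job is handed in when it is done.

Besides the shell and the picture viewer there is one more tool, called after ">>>" as name([rows], argument=value, ...), one row to a line, values as JSON. servo_tool: Moves the arm, as the interface text tells. Its arguments: {"type":"object","properties":{"rows":{"type":"array"},"newtons":{"type":"number"}},"required":["rows"]}

```bash
mkdir -p pics; python3 - <<'E'
from workcell import bot, eyes
import cv2, numpy as np
for n in ("scene","top"):
    im=eyes.grab_frame(n); cv2.imwrite(f"pics/{n}0.png",im[:,:,::-1])
    m=eyes.camera_model(n); print(n,{k:np.round(v,4).tolist() for k,v in m.items()})
    for t in ("edge","pad","bar_mid","saddle_mid"):
        print(t,[(np.round(d["extent"]).tolist(),round(d["conf"],2)) for d in eyes.search_frame(n,t)])
s=bot.read_state(); print(s["time_s"],s["eef_pos"],s["tool_rot"])
E
```

```text
scene {'fx': 453.8451, 'fy': 453.8451, 'cx': 318.1924, 'cy': 190.5986, 'k1': -0.1139, 'R': [[-0.87, -0.4931, 0.0042], [-0.1994, 0.3439, -0.9176], [0.451, -0.7991, -0.3975]], 't': [0.3593, 0.2342, 0.6535]}
edge [([283.0, 211.0, 73.0, 87.0], 0.65)]
pad [([279.0, 215.0, 76.0, 83.0], 0.75)]
bar_mid [([258.0, 206.0, 82.0, 103.0], 0.91)]
saddle_mid [([302.0, 184.0, 18.0, 17.0], 0.61), ([281.0, 213.0, 75.0, 85.0], 0.58), ([371.0, 170.0, 15.0, 19.0], 0.54)]
top {'fx': 499.6979, 'fy': 499.6979, 'cx': 314.954, 'cy': 199.0701, 'k1': -0.0789, 'R': [[0.0041, -0.9999, 0.0143], [-0.9901, -0.0061, -0.1406], [0.1406, -0.0136, -0.99]], 't': [-0.191, 0.5128, 1.1044]}
edge [([200.0, 213.0, 122.0, 40.0], 0.64)]
pad [([199.0, 214.0, 121.0, 38.0], 0.92)]
bar_mid [([144.0, 217.0, 146.0, 32.0], 0.55)]
saddle_mid [([402.0, 210.0, 24.0, 18.0], 0.73), ([338.0, 161.0, 24.0, 23.0], 0.59)]
0.5 [ 0.27513593 -0.61637712  0.40473522] [9.78054238e-01 2.08350441e-01 1.18468110e-05 1.05489696e-05]
```

```bash
python3 - <<'E'
import cv2
a=cv2.imread("pics/top0.png")[130:280,120:470]
b=cv2.imread("pics/scene0.png")[140:330,220:420]
cv2.imwrite("pics/top0c.png",cv2.resize(a,None,fx=2.28,fy=2.28,interpolation=3))
cv2.imwrite("pics/scene0c.png",cv2.resize(b,None,fx=3,fy=3,interpolation=3))
E
```

```text
(no output)
```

View pics/top0.png

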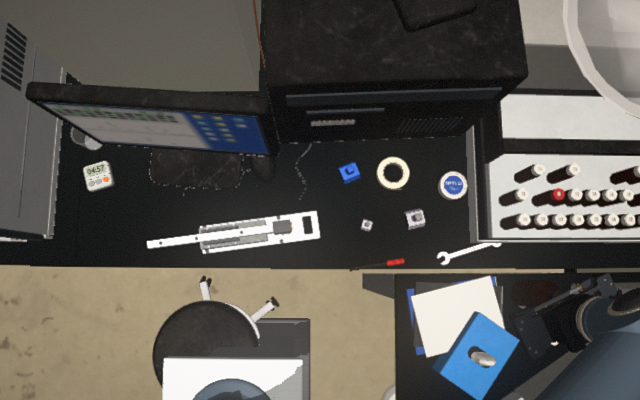

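View pics/top0c.png

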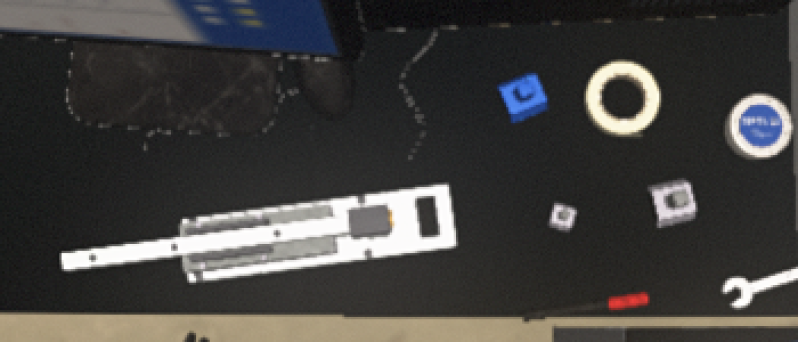

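View pics/scene0c.png

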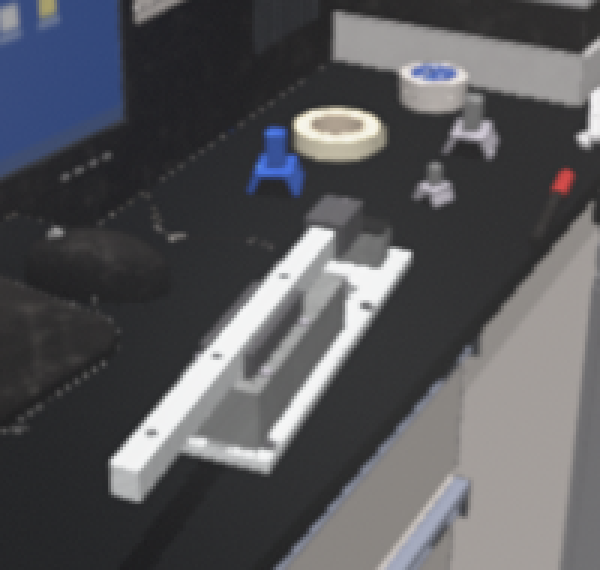

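The top view shows the bar's tail at px (147,244), its head at about (290,226) and the pad at (308,226). The large saddle is at (415,218), the small one at (366,225), and the blue decoy at (348,172). I'll zoom in to measure the fixture.

```bash
python3 - <<'E'
import cv2,numpy as np
a=cv2.imread("pics/top0.png")[204:258,225:325]; c=cv2.imread("pics/top0.png")[204:258,140:240]
f=lambda a:cv2.resize(np.clip(255*(a/255.)**0.8,0,255).astype('u1'),None,fx=8,fy=5.5*8/5.5,interpolation=2)
a=cv2.resize(a,None,fx=8,fy=5.5,interpolation=2);c=cv2.resize(c,None,fx=8,fy=5.5,interpolation=2)
for im,x0 in((a,225),(c,140)):
    for i in range(0,100,10):
        cv2.line(im,(i*8,0),(i*8,296),(0,200,0) if (x0+i)%50 else (0,0,255),1)
    for j in range(6,54,10): cv2.line(im,(0,int(j*5.5)),(800,int(j*5.5)),(0,200,0),1)
cv2.imwrite("pics/z1.png",np.vstack([a,c]))
E
```

```text
(no output)
```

View pics/z1.png

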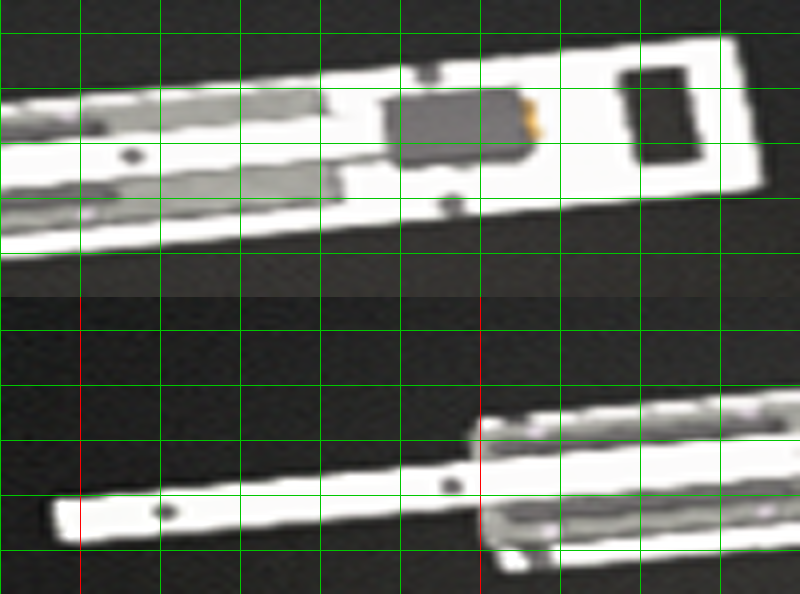

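Zoomed readings (top image): the deck edge corners are about (265.9,220.4) and (267.8,240.7). The pad spans (302.4–312.8, 216–233.6), and the tail end runs from (146.5,240.7) to (147.5,248.7).

```bash
cat > h.py <<'E'
from workcell import bot, eyes
import cv2, numpy as np
from scipy.optimize import least_squares
def K(m): return np.array([[m["fx"],0,m["cx"]],[0,m["fy"],m["cy"]],[0,0,1]])
def proj(n,X):
    m=eyes.camera_model(n); X=np.atleast_2d(np.asarray(X,float))
    return cv2.projectPoints(X,cv2.Rodrigues(np.array(m["R"]))[0],np.array(m["t"],float),K(m),np.array([m["k1"],0,0,0.]))[0][:,0]
def at_z(n,px,z):
    m=eyes.camera_model(n); R=np.array(m["R"]);t=np.array(m["t"])
    r=cv2.undistortPoints(np.array(px,float).reshape(-1,1,2),K(m),np.array([m["k1"],0,0,0.]))[:,0]
    d=np.c_[r,np.ones(len(r))]@R; c=-R.T@t
    return c+d*((z-c[2])/d[:,2])[:,None]
E
python3 - <<'E'
from h import *
Z=lambda x,y:(225+x/8-.0,204+y/5.5)
T=lambda x,y:(140+x/8,204+(y-297)/5.5)
mm=lambda a:(1e3*a).round(1).tolist()
for n in("top","scene"):
    m=eyes.camera_model(n);print(n,mm(-np.array(m["R"]).T@np.array(m["t"])))
px=[Z(327,90),Z(342,202),Z(619,72),Z(687,66),Z(702,158),Z(637,163)]
loc=np.array([[0,.024,.05],[0,-.024,.05],[.085,.02,.04],[.105,.02,.04],[.105,-.02,.04],[.085,-.02,.04]])
def W(p,l):
    c,s=np.cos(p[2]),np.sin(p[2]); return np.c_[p[0]+c*l[:,0]-s*l[:,1],p[1]+s*l[:,0]+c*l[:,1],l[:,2]]
e=at_z("top",[px[0],px[1]],.05).mean(0)
f=least_squares(lambda p:(proj("top",W(p,loc))-px).ravel(),[e[0],e[1],-1.5])
print("edge",f.x.round(4),f.fun.round(1))
c,s=np.cos(f.x[2]),np.sin(f.x[2])
tl=at_z("top",[T(52,499),T(60,543)],.07); hd=at_z("top",[Z(383,98),Z(390,163),Z(520,92),Z(532,158)],.074)
rel=lambda q:np.c_[(q[:,0]-f.x[0])*c+(q[:,1]-f.x[1])*s,-(q[:,0]-f.x[0])*s+(q[:,1]-f.x[1])*c]
print("tail w",mm(tl),"loc",mm(rel(tl)));print("head loc",mm(rel(hd)))
print("pad px in scene",proj("scene",W(f.x,np.array([[0,.024,.05],[0,-.024,.05],[-.15,-.024,.05]]))).round(1).tolist())
print("saddles knob z.05/.032 from box",mm(at_z("top",[(417,216)],.05)))
a=cv2.imread("pics/top0.png")[205:232,396:436];b=cv2.imread("pics/scene0.png")[164:199,352:402]
g=lambda a,x0,y0,k:[cv2.line(a,(i*k*5,0),(i*k*5,600),(0,200,0),1) for i in range(11)]+[cv2.line(a,(0,i*k*5),(800,i*k*5),(0,200,0),1) for i in range(11)]
a=cv2.resize(a,None,fx=11,fy=11,interpolation=2);b=cv2.resize(b,None,fx=7,fy=7,interpolation=2)
g(a,0,0,11);g(b,0,0,7)
o=np.zeros((300,800,3),'u1');o[:297,:440]=a;o[:245,445:795]=b;cv2.imwrite("pics/z2.png",o)
E
```

```text
top [353.1, -172.8, 1168.2]
scene [64.5, 618.9, 473.2]
edge [ 0.4404 -0.0789 -1.4237] [-1.2 -0.5 -0.3  0.3  0.1 -0.3  0.3 -0.4  0.9  0.3  0.3  0.6]
tail w [[414.1, 183.1, 70.0], [396.5, 180.1, 70.0]] loc [[-263.0, 12.4], [-262.6, -5.4]]
head loc [[19.0, 14.5], [17.5, -11.5], [56.6, 11.6], [56.3, -15.0]]
pad px in scene [[314.7, 225.7], [337.5, 229.9], [308.5, 269.5]]
saddles knob z.05/.032 from box [[474.7, -419.4, 50.0]]
```

View pics/z2.png

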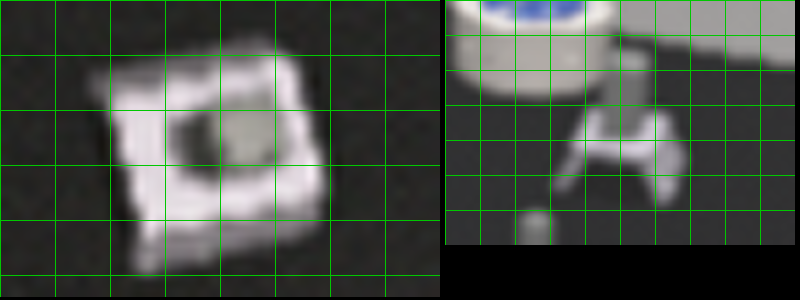

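The saddle's legs run left–right in the image with a slight upward tilt, so it is nearly parallel to the bar. The knob top is at about px (418.5,217.5). I'll compute its pose and start moving towards the tail.

```bash
python3 - <<'E'
from h import *
mm=lambda a:(1e3*a).round(1).tolist()
P=lambda x,y:(396+x/11,205+y/11)
print("knob",mm(at_z("top",[P(248,137)],.05)))
print("plate",mm(at_z("top",[P(217,144)],.02)))
q=at_z("top",[P(92,80),P(270,40),P(145,270),P(320,225)],.0);print(mm(q))
for i in(0,2): d=q[i+1]-q[i];print(np.arctan2(d[1],d[0]),np.hypot(*d[:2]))
q=at_z("top",[P(112,95),P(285,58),P(150,232),P(320,188)],.02)
for i,j in((0,1),(2,3),(0,2),(1,3)): d=q[j]-q[i];print(np.arctan2(d[1],d[0]),np.hypot(*d[:2]))
print(mm(q.mean(0)))
S=lambda x,y:(352+(x-445)/7,164+y/7)
print("knob scene",mm(at_z("scene",[S(627,58)],.05)))
E
```

```text
knob [[471.4, -422.8, 50.0]]
plate [[473.1, -422.9, 20.0]]
[[488.9, -400.4, 0.0], [497.7, -439.3, 0.0], [448.0, -411.0, 0.0], [457.8, -449.1, 0.0]]
-1.3464220260192095 0.03985731698344466
-1.3189746361276755 0.03933975515899016
-1.356920064968138 0.03797802028547567
-1.3169587812163304 0.037621945169460366
-2.8892863346214788 0.029940897063634012
-2.900828062549923 0.02842604441094528
[473.2, -422.8, 20.0]
knob scene [[469.3, -413.9, 50.0]]
```

>>> servo_tool([
  {"grip": -1,"tx": 205,"ty": 466,"tz": 0,"wz": -0.27},
  {"grip": -1,"tx": 205,"ty": 466,"tz": 0,"wz": -0.27},
  {"grip": -1,"tx": 205,"ty": 466,"tz": 0,"wz": -0.27},
  {"grip": -1,"tx": 205,"ty": 466,"tz": 0,"wz": -0.27},
  {"grip": -1,"tx": 205,"ty": 466,"tz": 0,"wz": -0.27},
  {"grip": -1,"tx": 205,"ty": 466,"tz": 0,"wz": -0.27},
  {"grip": -1,"tx": 205,"ty": 466,"tz": 0,"wz": -0.27},
  {"grip": -1,"tx": 205,"ty": 466,"tz": 0,"wz": -0.27},
  {"grip": -1,"tx": 205,"ty": 466,"tz": 0,"wz": -0.27},
  {"grip": -1,"tx": 205,"ty": 466,"tz": 0,"wz": -0.27},
  {"grip": -1,"tx": 205,"ty": 466,"tz": 0,"wz": -0.27},
  {"grip": -1,"tx": 205,"ty": 466,"tz": 0,"wz": -0.27},
])

```text
invalid input
```

>>> servo_tool([
  {"grip": -1,"tx": 50,"ty": 0,"tz": 0,"wx": 0,"wy": 0,"wz": -0.1},
  {"grip": -1,"tx": 80,"ty": 40,"tz": 0,"wx": 0,"wy": 0,"wz": -0.2},
], newtons=20)

```text
time_s: 0.7
eef_pos: [0.3557, -0.5794, 0.4037]
tool_rot: [0.994, 0.105, 0.0, 0.001]
ft_force: [1.2, 1.2, -0.2]
gripper_width: 0.0777
gripper_force: 0.0
```

>>> servo_tool([
  {"grip": -1,"tx": 125,"ty": 426,"tz": 0,"wx": 0,"wy": 0,"wz": -0.07},
  {"grip": -1,"tx": 125,"ty": 426,"tz": 0,"wx": 0,"wy": 0,"wz": -0.07},
  {"grip": -1,"tx": 125,"ty": 426,"tz": 0,"wx": 0,"wy": 0,"wz": -0.07},
  {"grip": -1,"tx": 125,"ty": 426,"tz": 0,"wx": 0,"wy": 0,"wz": -0.07},
  {"grip": -1,"tx": 125,"ty": 426,"tz": 0,"wx": 0,"wy": 0,"wz": -0.07},
  {"grip": -1,"tx": 125,"ty": 426,"tz": 0,"wx": 0,"wy": 0,"wz": -0.07},
  {"grip": -1,"tx": 125,"ty": 426,"tz": 0,"wx": 0,"wy": 0,"wz": -0.07},
  {"grip": -1,"tx": 125,"ty": 426,"tz": 0,"wx": 0,"wy": 0,"wz": -0.07},
  {"grip": -1,"tx": 125,"ty": 426,"tz": 0,"wx": 0,"wy": 0,"wz": -0.07},
  {"grip": -1,"tx": 41,"ty": 797,"tz": 0,"wx": 0,"wy": 0,"wz": -0.07},
  {"grip": -1,"tx": 41,"ty": 797,"tz": 0,"wx": 0,"wy": 0,"wz": -0.07},
  {"grip": -1,"tx": 41,"ty": 797,"tz": 0,"wx": 0,"wy": 0,"wz": -0.07},
  {"grip": -1,"tx": 41,"ty": 797,"tz": 0,"wx": 0,"wy": 0,"wz": -0.07},
  {"grip": -1,"tx": 41,"ty": 797,"tz": 0,"wx": 0,"wy": 0,"wz": -0.07},
  {"grip": -1,"tx": 41,"ty": 797,"tz": 0,"wx": 0,"wy": 0,"wz": -0.07},
  {"grip": -1,"tx": 41,"ty": 797,"tz": 0,"wx": 0,"wy": 0,"wz": -0.07},
  {"grip": -1,"tx": 41,"ty": 797,"tz": 0,"wx": 0,"wy": 0,"wz": -0.07},
  {"grip": -1,"tx": 41,"ty": 797,"tz": 0,"wx": 0,"wy": 0,"wz": -0.07},
  {"grip": -1,"tx": 41,"ty": 797,"tz": 0,"wx": 0,"wy": 0,"wz": -0.07},
  {"grip": -1,"tx": 41,"ty": 797,"tz": 0,"wx": 0,"wy": 0,"wz": -0.07},
])

```text
time_s: 2.7
eef_pos: [0.3966, 0.2193, 0.4046]
tool_rot: [0.997, 0.074, -0.0, 0.0]
ft_force: [0.2, 0.0, -0.2]
gripper_width: 0.0002
gripper_force: 0.0
```

>>> servo_tool([
  {"grip": -1,"tx": 3,"ty": 0,"tz": -50,"wx": 0,"wy": 0,"wz": 0},
  {"grip": -1,"tx": 3,"ty": 0,"tz": -100,"wx": 0,"wy": 0,"wz": 0},
  {"grip": -1,"tx": 3,"ty": 0,"tz": -140,"wx": 0,"wy": 0,"wz": 0},
  {"grip": -1,"tx": 3,"ty": 0,"tz": -165,"wx": 0,"wy": 0,"wz": 0},
  {"grip": -1,"tx": 3,"ty": 0,"tz": -177,"wx": 0,"wy": 0,"wz": 0},
  {"grip": -1,"tx": 3,"ty": 0,"tz": -177,"wx": 0,"wy": 0,"wz": 0},
  {"grip": -1,"tx": 3,"ty": 0,"tz": -177,"wx": 0,"wy": 0,"wz": 0},
])

```text
time_s: 3.4
eef_pos: [0.3999, 0.2205, 0.2287]
tool_rot: [0.997, 0.074, 0.001, -0.0]
ft_force: [0.0, -0.7, 0.8]
gripper_width: 0.0005
gripper_force: 0.0
```

```bash
python3 - <<'E'
from h import *
a=eyes.grab_frame("scene")[:,:,::-1][150:340,210:410];b=eyes.grab_frame("top")[:,:,::-1][200:262,90:220]
o=np.zeros((570,800,3),'u1');o[:570,:600]=cv2.resize(a,None,fx=3,fy=3,interpolation=2);
cv2.imwrite("pics/p1.png",o[:, :600]);s=bot.read_state();print(s["eef_pos"],s["ft_force"])
cv2.imwrite("pics/p1t.png",b)
E
```

```text
[0.3998719  0.22079872 0.22921628] [0.60670471 0.51343934 0.57910231]
```

View pics/p1.png

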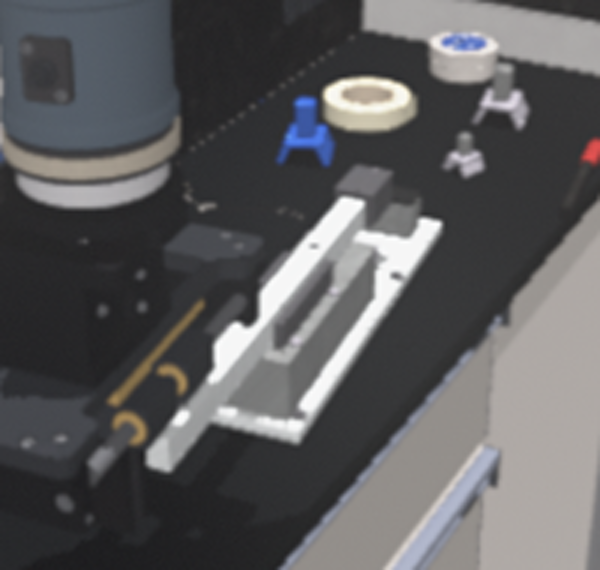

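Fingers sit just behind the tail end, which is at about crop (160,460), and are clear of it. I'll push most of the way.

>>> servo_tool([
  {"grip": -1,"tx": 1.5,"ty": -9.9,"tz": 0,"wx": 0,"wy": 0,"wz": 0},
  {"grip": -1,"tx": 2.6,"ty": -17.8,"tz": 0,"wx": 0,"wy": 0,"wz": 0},
  {"grip": -1,"tx": 3.5,"ty": -23.7,"tz": 0,"wx": 0,"wy": 0,"wz": 0},
  {"grip": -1,"tx": 4.4,"ty": -29.7,"tz": 0,"wx": 0,"wy": 0,"wz": 0},
  {"grip": -1,"tx": 5.3,"ty": -35.6,"tz": 0,"wx": 0,"wy": 0,"wz": 0},
  {"grip": -1,"tx": 6.2,"ty": -41.5,"tz": 0,"wx": 0,"wy": 0,"wz": 0},
  {"grip": -1,"tx": 7.0,"ty": -47.5,"tz": 0,"wx": 0,"wy": 0,"wz": 0},
  {"grip": -1,"tx": 7.9,"ty": -53.4,"tz": 0,"wx": 0,"wy": 0,"wz": 0},
  {"grip": -1,"tx": 8.8,"ty": -59.4,"tz": 0,"wx": 0,"wy": 0,"wz": 0},
  {"grip": -1,"tx": 9.4,"ty": -63.3,"tz": 0,"wx": 0,"wy": 0,"wz": 0},
  {"grip": -1,"tx": 10,"ty": -67.3,"tz": 0,"wx": 0,"wy": 0,"wz": 0},
  {"grip": -1,"tx": 10,"ty": -67.3,"tz": 0,"wx": 0,"wy": 0,"wz": 0},
  {"grip": -1,"tx": 10,"ty": -67.3,"tz": 0,"wx": 0,"wy": 0,"wz": 0},
])

```text
time_s: 4.8
eef_pos: [0.4093, 0.1529, 0.2278]
tool_rot: [0.997, 0.075, 0.0, 0.0]
ft_force: [1.0, 2.4, 1.7]
gripper_width: 0.0003
gripper_force: 1.1
```

```bash
cat > look.py <<'E'
import sys; from h import *
k=sys.argv[1]
a=eyes.grab_frame("scene")[:,:,::-1]; b=eyes.grab_frame("top")[:,:,::-1]
cv2.imwrite(f"pics/s_{k}.png",a); cv2.imwrite(f"pics/t_{k}.png",b)
if len(sys.argv)>2:
    p=cv2.imread(f"pics/s_{sys.argv[2]}.png").astype(float)
    print("scene diff head",np.abs(a-p)[190:240,310:360].mean(),"tail",np.abs(a-p)[240:310,255:310].mean())
# head extents in top image: dark columns along the bar between x 260..330
g=b.astype(float).mean(2); np.set_printoptions(linewidth=200)
print("top row profile",[int(g[int(round(226.5-.1*(x-285)))-1:int(round(226.5-.1*(x-285)))+2,x].mean()) for x in range(270,322)])
E
python3 look.py a
```

```text
top row profile [252, 252, 252, 252, 252, 252, 252, 252, 252, 252, 252, 252, 252, 252, 253, 252, 252, 252, 252, 253, 255, 230, 130, 120, 121, 121, 122, 123, 122, 122, 123, 122, 123, 122, 122, 122, 121, 122, 123, 127, 146, 163, 239, 254, 252, 252, 254, 246, 168, 61, 41, 45]
```

```bash
python3 - <<'E'
from h import *
q=at_z("top",[(291.7,225.8)],.074)[0];e=np.array([.4404,-.0789]);d=np.array([.1466,-.9892])
print("head rear local",(q[:2]-e)@d*1e3)
b=cv2.imread("pics/t_a.png").astype(float).mean(2);b0=cv2.imread("pics/top0.png").astype(float).mean(2)
f=lambda g:[int(g[int(round(226.5-.1*(x-285)))-1:int(round(226.5-.1*(x-285)))+2,x].mean()) for x in range(268,296)]
print(f(b0))
E
```

```text
head rear local 58.76388139636933
[251, 251, 252, 253, 230, 137, 115, 116, 117, 116, 117, 118, 117, 118, 118, 119, 118, 118, 118, 118, 118, 118, 122, 165, 228, 250, 251, 251]
```

>>> servo_tool([
  {"grip": -1,"tx": 0.3,"ty": -2,"tz": 0,"wx": 0,"wy": 0,"wz": 0},
  {"grip": -1,"tx": 0.6,"ty": -4,"tz": 0,"wx": 0,"wy": 0,"wz": 0},
  {"grip": -1,"tx": 0.9,"ty": -6,"tz": 0,"wx": 0,"wy": 0,"wz": 0},
  {"grip": -1,"tx": 0.9,"ty": -6,"tz": 0,"wx": 0,"wy": 0,"wz": 0},
  {"grip": -1,"tx": 0.9,"ty": -6,"tz": 0,"wx": 0,"wy": 0,"wz": 0},
])

```text
time_s: 5.4
eef_pos: [0.4099, 0.1471, 0.2277]
tool_rot: [0.997, 0.075, -0.0, 0.0]
ft_force: [-1.2, 2.1, 0.5]
gripper_width: 0.0005
gripper_force: 1.2
```

```bash
python3 look.py b a
```

```text
scene diff head 4.301866666666666 tail 7.896017316017316
top row profile [252, 252, 252, 252, 252, 253, 252, 252, 252, 252, 252, 252, 253, 253, 253, 252, 252, 252, 252, 253, 253, 253, 254, 255, 228, 123, 119, 122, 122, 122, 122, 123, 124, 123, 124, 123, 123, 123, 124, 123, 121, 119, 141, 203, 248, 253, 254, 247, 168, 62, 42, 43]
```

>>> servo_tool([
  {"grip": -1,"tx": 0.2,"ty": -1,"tz": 0,"wx": 0,"wy": 0,"wz": 0},
  {"grip": -1,"tx": 0.3,"ty": -2,"tz": 0,"wx": 0,"wy": 0,"wz": 0},
  {"grip": -1,"tx": 0.3,"ty": -2,"tz": 0,"wx": 0,"wy": 0,"wz": 0},
  {"grip": -1,"tx": 0.3,"ty": -2,"tz": 0,"wx": 0,"wy": 0,"wz": 0},
])

```text
time_s: 5.9
eef_pos: [0.4103, 0.1452, 0.2277]
tool_rot: [0.997, 0.075, -0.0, 0.0]
ft_force: [-0.1, 1.9, 0.7]
gripper_width: 0.0004
gripper_force: 1.1
```

```bash
python3 look.py c b
```

```text
scene diff head 1.7542666666666666 tail 2.917056277056277
top row profile [252, 252, 252, 253, 253, 253, 252, 252, 252, 252, 252, 253, 253, 253, 253, 252, 252, 252, 253, 253, 253, 253, 253, 254, 254, 221, 121, 121, 123, 123, 123, 122, 123, 122, 124, 124, 123, 124, 124, 122, 123, 122, 117, 149, 216, 250, 254, 247, 169, 62, 42, 43]
```

>>> servo_tool([
  {"grip": -1,"tx": 0.2,"ty": -1,"tz": 0,"wx": 0,"wy": 0,"wz": 0},
  {"grip": -1,"tx": 0.2,"ty": -1.5,"tz": 0,"wx": 0,"wy": 0,"wz": 0},
  {"grip": -1,"tx": 0.2,"ty": -1.5,"tz": 0,"wx": 0,"wy": 0,"wz": 0},
  {"grip": -1,"tx": 0.2,"ty": -1.5,"tz": 0,"wx": 0,"wy": 0,"wz": 0},
])

```text
time_s: 6.4
eef_pos: [0.4105, 0.1437, 0.2278]
tool_rot: [0.997, 0.075, -0.0, 0.0]
ft_force: [0.3, 2.2, 0.6]
gripper_width: 0.0004
gripper_force: 1.1
```

```bash
python3 look.py d c|head -1
```

```text
scene diff head 1.3094666666666666 tail 2.38
```

>>> servo_tool([
  {"grip": -1,"tx": 0.2,"ty": -1,"tz": 0,"wx": 0,"wy": 0,"wz": 0},
  {"grip": -1,"tx": 0.2,"ty": -1.2,"tz": 0,"wx": 0,"wy": 0,"wz": 0},
  {"grip": -1,"tx": 0.2,"ty": -1.2,"tz": 0,"wx": 0,"wy": 0,"wz": 0},
  {"grip": -1,"tx": 0.2,"ty": -1.2,"tz": 0,"wx": 0,"wy": 0,"wz": 0},
])

```text
time_s: 6.9
eef_pos: [0.4108, 0.1426, 0.2278]
tool_rot: [0.997, 0.075, 0.0, 0.0]
ft_force: [-0.1, 2.6, 1.1]
gripper_width: 0.0007
gripper_force: 1.2
```

```bash
python3 look.py e d|head -1
```

```text
scene diff head 1.1844 tail 1.966060606060606
```

>>> servo_tool([
  {"grip": -1,"tx": 0.2,"ty": -1,"tz": 0,"wx": 0,"wy": 0,"wz": 0},
  {"grip": -1,"tx": 0.2,"ty": -1.2,"tz": 0,"wx": 0,"wy": 0,"wz": 0},
  {"grip": -1,"tx": 0.2,"ty": -1.2,"tz": 0,"wx": 0,"wy": 0,"wz": 0},
  {"grip": -1,"tx": 0.2,"ty": -1.2,"tz": 0,"wx": 0,"wy": 0,"wz": 0},
])

```text
time_s: 7.4
eef_pos: [0.411, 0.1414, 0.2278]
tool_rot: [0.997, 0.075, -0.0, 0.0]
ft_force: [-0.8, 1.8, 1.0]
gripper_width: 0.0001
gripper_force: 1.2
```

```bash
python3 look.py f e|head -1
```

```text
scene diff head 1.3766666666666667 tail 2.0042424242424244
```

>>> servo_tool([
  {"grip": -1,"tx": 0.2,"ty": -1,"tz": 0,"wx": 0,"wy": 0,"wz": 0},
  {"grip": -1,"tx": 0.2,"ty": -1.2,"tz": 0,"wx": 0,"wy": 0,"wz": 0},
  {"grip": -1,"tx": 0.2,"ty": -1.2,"tz": 0,"wx": 0,"wy": 0,"wz": 0},
  {"grip": -1,"tx": 0.2,"ty": -1.2,"tz": 0,"wx": 0,"wy": 0,"wz": 0},
])

```text
time_s: 7.9
eef_pos: [0.4111, 0.1402, 0.2278]
tool_rot: [0.997, 0.075, -0.0, 0.0]
ft_force: [-0.1, 1.2, 0.2]
gripper_width: 0.0004
gripper_force: 1.2
```

```bash
python3 look.py g f
```

```text
scene diff head 1.2814666666666668 tail 2.109177489177489
top row profile [253, 253, 253, 253, 253, 253, 253, 253, 253, 253, 253, 253, 253, 253, 253, 253, 253, 253, 253, 253, 253, 253, 253, 253, 253, 254, 255, 231, 125, 122, 125, 124, 125, 125, 125, 124, 125, 125, 125, 124, 126, 125, 125, 124, 124, 127, 207, 230, 167, 64, 44, 48]
```

>>> servo_tool([
  {"grip": -1,"tx": 0.2,"ty": -1,"tz": 0,"wx": 0,"wy": 0,"wz": 0},
  {"grip": -1,"tx": 0.2,"ty": -1.2,"tz": 0,"wx": 0,"wy": 0,"wz": 0},
  {"grip": -1,"tx": 0.2,"ty": -1.2,"tz": 0,"wx": 0,"wy": 0,"wz": 0},
  {"grip": -1,"tx": 0.2,"ty": -1.2,"tz": 0,"wx": 0,"wy": 0,"wz": 0},
])

```text
time_s: 8.4
eef_pos: [0.4114, 0.139, 0.2278]
tool_rot: [0.997, 0.075, 0.0, 0.0]
ft_force: [-0.0, 2.5, 0.6]
gripper_width: 0.0001
gripper_force: 1.2
```

```bash
python3 look.py i g|head -1
```

```text
scene diff head 1.2646666666666666 tail 1.87004329004329
```

>>> servo_tool([
  {"grip": -1,"tx": 0.2,"ty": -1,"tz": 0,"wx": 0,"wy": 0,"wz": 0},
  {"grip": -1,"tx": 0.2,"ty": -1.2,"tz": 0,"wx": 0,"wy": 0,"wz": 0},
  {"grip": -1,"tx": 0.2,"ty": -1.2,"tz": 0,"wx": 0,"wy": 0,"wz": 0},
  {"grip": -1,"tx": 0.2,"ty": -1.2,"tz": 0,"wx": 0,"wy": 0,"wz": 0},
])

```text
time_s: 8.9
eef_pos: [0.4116, 0.1378, 0.2278]
tool_rot: [0.997, 0.075, 0.0, 0.0]
ft_force: [-0.1, 2.9, 0.5]
gripper_width: 0.0009
gripper_force: 1.2
```

```bash
python3 look.py j i; python3 - <<'E'
import cv2,numpy as np
a=cv2.imread("pics/s_j.png")[170:320,250:370]
cv2.imwrite("pics/v7.png",cv2.resize(a,None,fx=4,fy=4,interpolation=2))
E
```

```text
scene diff head 1.3233333333333333 tail 2.035064935064935
top row profile [253, 253, 253, 253, 253, 253, 253, 253, 253, 253, 253, 253, 253, 253, 253, 253, 253, 253, 253, 253, 253, 253, 253, 253, 253, 253, 254, 255, 231, 128, 122, 124, 125, 125, 124, 126, 126, 126, 124, 126, 126, 124, 126, 124, 124, 124, 139, 160, 127, 55, 45, 49]
```

View pics/v7.png

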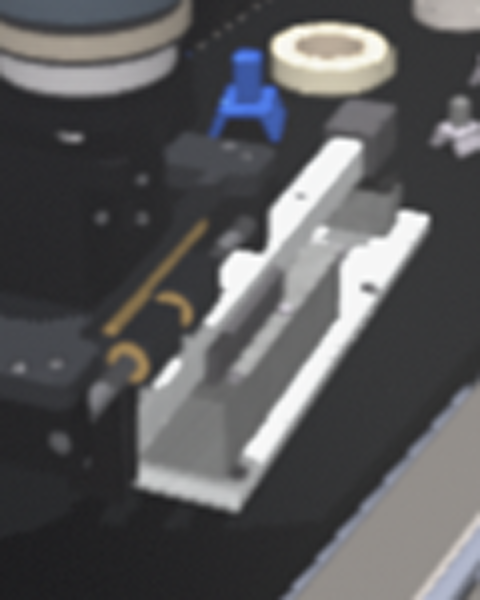

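The bar is still level (head at crop (360,125), pad beneath it), so I'll keep pushing.

>>> servo_tool([
  {"grip": -1,"tx": 0.2,"ty": -1,"tz": 0,"wx": 0,"wy": 0,"wz": 0},
  {"grip": -1,"tx": 0.2,"ty": -1.2,"tz": 0,"wx": 0,"wy": 0,"wz": 0},
  {"grip": -1,"tx": 0.2,"ty": -1.2,"tz": 0,"wx": 0,"wy": 0,"wz": 0},
  {"grip": -1,"tx": 0.2,"ty": -1.2,"tz": 0,"wx": 0,"wy": 0,"wz": 0},
])

```text
time_s: 9.4
eef_pos: [0.4118, 0.1366, 0.2278]
tool_rot: [0.997, 0.075, 0.0, 0.0]
ft_force: [-1.1, 2.5, -0.2]
gripper_width: 0.0004
gripper_force: 1.2
```

```bash
python3 look.py k j|head -1
```

```text
scene diff head 1.4532 tail 1.986926406926407
```

>>> servo_tool([
  {"grip": -1,"tx": 0.2,"ty": -1,"tz": 0,"wx": 0,"wy": 0,"wz": 0},
  {"grip": -1,"tx": 0.2,"ty": -1.2,"tz": 0,"wx": 0,"wy": 0,"wz": 0},
  {"grip": -1,"tx": 0.2,"ty": -1.2,"tz": 0,"wx": 0,"wy": 0,"wz": 0},
  {"grip": -1,"tx": 0.2,"ty": -1.2,"tz": 0,"wx": 0,"wy": 0,"wz": 0},
])

```text
time_s: 9.9
eef_pos: [0.4119, 0.1354, 0.2278]
tool_rot: [0.997, 0.075, 0.0, 0.0]
ft_force: [-0.3, 2.5, 1.2]
gripper_width: 0.0004
gripper_force: 1.2
```

```bash
python3 look.py l k
```

```text
scene diff head 1.3377333333333334 tail 1.9403463203463203
top row profile [252, 253, 253, 253, 253, 254, 253, 253, 253, 253, 253, 253, 253, 254, 253, 253, 253, 253, 253, 253, 253, 253, 253, 254, 254, 253, 253, 254, 255, 233, 131, 124, 126, 126, 125, 126, 127, 126, 125, 126, 126, 126, 126, 126, 126, 126, 126, 134, 146, 115, 58, 47]
```

Friction at the fingertips can hold the tail down, so I'll back off and see whether the bar tips.

>>> servo_tool([
  {"grip": -1,"tx": -0.4,"ty": 3,"tz": 0,"wx": 0,"wy": 0,"wz": 0},
  {"grip": -1,"tx": -0.7,"ty": 5,"tz": 0,"wx": 0,"wy": 0,"wz": 0},
  {"grip": -1,"tx": -0.7,"ty": 5,"tz": 0,"wx": 0,"wy": 0,"wz": 0},
  {"grip": -1,"tx": -0.7,"ty": 5,"tz": 0,"wx": 0,"wy": 0,"wz": 0},
  {"grip": -1,"tx": -0.7,"ty": 5,"tz": 0,"wx": 0,"wy": 0,"wz": 0},
])

```text
time_s: 10.5
eef_pos: [0.4112, 0.1402, 0.2277]
tool_rot: [0.997, 0.075, -0.0, 0.0]
ft_force: [-0.2, -0.3, -0.3]
gripper_width: 0.0004
gripper_force: 0.0
```

```bash
python3 look.py m l
```

```text
scene diff head 10.052933333333334 tail 8.311341991341992
top row profile [243, 254, 253, 253, 253, 253, 253, 253, 253, 253, 253, 253, 253, 253, 253, 253, 253, 253, 253, 253, 253, 253, 253, 253, 253, 253, 253, 253, 254, 255, 228, 121, 120, 122, 121, 121, 121, 120, 120, 119, 120, 118, 119, 117, 118, 117, 116, 118, 152, 139, 78, 48]
```

It tipped once released. Next I'll retract, lift clear and go above the large saddle.

>>> servo_tool([
  {"grip": -1,"tx": -2.2,"ty": 15,"tz": 0,"wx": 0,"wy": 0,"wz": 0},
  {"grip": -1,"tx": -2.2,"ty": 17,"tz": 45,"wx": 0,"wy": 0,"wz": 0},
  {"grip": -1,"tx": -2.2,"ty": 17,"tz": 95,"wx": 0,"wy": 0,"wz": 0},
  {"grip": -0.2,"tx": -2.2,"ty": 17,"tz": 140,"wx": 0,"wy": 0,"wz": 0},
  {"grip": -0.2,"tx": 20,"ty": -20,"tz": 160,"wx": 0,"wy": 0,"wz": 0},
  {"grip": -0.2,"tx": 40,"ty": -65,"tz": 160,"wx": 0,"wy": 0,"wz": 0.09},
  {"grip": -0.2,"tx": 55,"ty": -110,"tz": 160,"wx": 0,"wy": 0,"wz": 0.09},
  {"grip": -0.2,"tx": 60,"ty": -160,"tz": 160,"wx": 0,"wy": 0,"wz": 0.09},
  {"grip": -0.2,"tx": 61,"ty": -563,"tz": 120,"wx": 0,"wy": 0,"wz": 0.09},
  {"grip": -0.2,"tx": 61,"ty": -563,"tz": 120,"wx": 0,"wy": 0,"wz": 0.09},
  {"grip": -0.2,"tx": 61,"ty": -563,"tz": 120,"wx": 0,"wy": 0,"wz": 0.09},
  {"grip": -0.2,"tx": 61,"ty": -563,"tz": 120,"wx": 0,"wy": 0,"wz": 0.09},
  {"grip": -0.2,"tx": 61,"ty": -563,"tz": 120,"wx": 0,"wy": 0,"wz": 0.09},
  {"grip": -0.2,"tx": 61,"ty": -563,"tz": 120,"wx": 0,"wy": 0,"wz": 0.09},
  {"grip": -0.2,"tx": 61,"ty": -563,"tz": 120,"wx": 0,"wy": 0,"wz": 0.09},
  {"grip": -0.2,"tx": 61,"ty": -563,"tz": 120,"wx": 0,"wy": 0,"wz": 0.09},
  {"grip": -0.2,"tx": 61,"ty": -563,"tz": 120,"wx": 0,"wy": 0,"wz": 0.09},
  {"grip": -0.2,"tx": 61,"ty": -563,"tz": 120,"wx": 0,"wy": 0,"wz": 0.09},
  {"grip": -0.2,"tx": 61,"ty": -563,"tz": 120,"wx": 0,"wy": 0,"wz": 0.09},
])

```text
time_s: 12.5
eef_pos: [0.4726, -0.4212, 0.3475]
tool_rot: [0.993, 0.12, 0.0, -0.001]
ft_force: [-0.5, 1.0, -0.1]
gripper_width: 0.0346
gripper_force: 0.0
```

```bash
python3 - <<'E'
from h import *
a=eyes.grab_frame("scene")[:,:,::-1];b=eyes.grab_frame("top")[:,:,::-1]
cv2.imwrite("pics/s_n.png",a);cv2.imwrite("pics/t_n.png",b)
p=cv2.resize(a[80:230,290:440],(400,400),interpolation=2)
q=cv2.resize(a[180:310,250:370],(400,433),interpolation=2)[:400]
r=cv2.resize(b[204:258,175:325],(800,200),interpolation=2)[:, :]
for i in range(0,150,10): cv2.line(r,(int(i*16/3),0),(int(i*16/3),200),(0,200,0) if (175+i)%50 else (0,0,255),1)
cv2.imwrite("pics/v8.png",np.vstack([np.hstack([p,q]),r]))
s=bot.read_state();print(s["eef_pos"],s["gripper_width"],s["time_s"])
E
```

```text
[ 0.47300534 -0.42055914  0.34806826] 0.034981073333591156 12.6
```

View pics/v8.png

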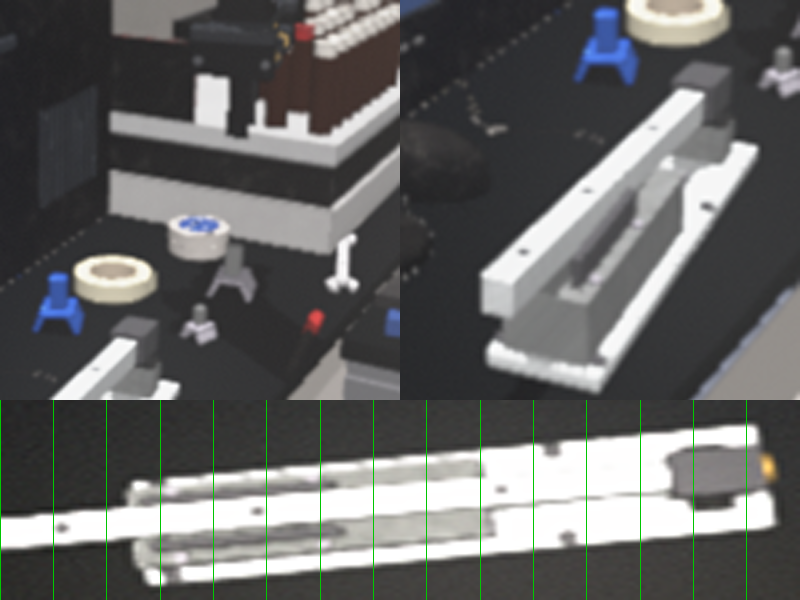

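The bar now rests head-down on the pad with its tail raised, and the deck edge is at top px (266.6,230). The gripper is above the large saddle, so I'll descend and grip it.

>>> servo_tool([
  {"grip": -0.2,"tx": 0,"ty": 0,"tz": -45,"wx": 0,"wy": 0,"wz": 0},
  {"grip": -0.2,"tx": 0,"ty": 0,"tz": -85,"wx": 0,"wy": 0,"wz": 0},
  {"grip": -0.2,"tx": 0,"ty": 0,"tz": -115,"wx": 0,"wy": 0,"wz": 0},
  {"grip": -0.2,"tx": 0,"ty": 0,"tz": -132,"wx": 0,"wy": 0,"wz": 0},
  {"grip": -0.2,"tx": 0,"ty": 0,"tz": -141,"wx": 0,"wy": 0,"wz": 0},
  {"grip": -0.2,"tx": 0,"ty": 0,"tz": -141,"wx": 0,"wy": 0,"wz": 0},
  {"grip": -0.2,"tx": 0,"ty": 0,"tz": -141,"wx": 0,"wy": 0,"wz": 0},
  {"grip": -1,"tx": 0,"ty": 0,"tz": -141,"wx": 0,"wy": 0,"wz": 0},
  {"grip": -1,"tx": 0,"ty": 0,"tz": -141,"wx": 0,"wy": 0,"wz": 0},
  {"grip": -1,"tx": 0,"ty": 0,"tz": -141,"wx": 0,"wy": 0,"wz": 0},
  {"grip": -1,"tx": 0,"ty": 0,"tz": -141,"wx": 0,"wy": 0,"wz": 0},
  {"grip": -1,"tx": 0,"ty": 0,"tz": -141,"wx": 0,"wy": 0,"wz": 0},
], newtons=25)

```text
time_s: 13.8
eef_pos: [0.4724, -0.4226, 0.2074]
tool_rot: [0.993, 0.12, 0.0, 0.0]
ft_force: [-0.5, 0.9, 4.3]
gripper_width: 0.0162
gripper_force: 25.0
```

```bash
python3 - <<'E'
from h import *
mm=lambda a:(1e3*a).round(1).tolist()
P=lambda x,y:(175+x*3/16,204+(y-400)*54/200)
e=at_z("top",[P(483,457),P(494,537)],.05);print("edge",mm(e),mm(e.mean(0)))
d=np.array([.1466,-.9892]);nn=np.array([.9892,.1466]);E=e.mean(0)[:2]
# bar centreline around edge: top-face edges at z~.07
q=at_z("top",[P(490,482),P(490,503),P(5,518),P(5,547)],.071);print("bar",mm(q),(q[:,:2]-E)@nn*1e3)
print("head rear",(at_z("top",[P(672,475)],.063)[:,:2]-E)@d*1e3)
s=bot.read_state();print(s["eef_pos"],s["tool_rot"],s["gripper_width"],s["gripper_force"],s["ft_force"])
E
```

```text
edge [[465.2, -77.4, 50.0], [416.8, -82.8, 50.0]] [441.0, -80.1, 50.0]
bar [[448.2, -82.3, 71.0], [435.7, -82.5, 71.0], [425.3, 117.7, 71.0], [408.1, 117.1, 71.0]] [ 6.81108423 -5.57462813 13.53625235 -3.57948497]
head rear [78.15651397]
[ 0.47236988 -0.42263246  0.20736375] [9.92823480e-01 1.19588570e-01 2.34042410e-04 2.38888987e-04] 0.016156282384239953 25.000359125551768 [-0.52728844  0.89319223  4.33803109]
```

The knob is gripped at 16.2 mm opening. I'll lift, carry it over the edge, and align it with the bar's yaw and 5° tilt.

>>> servo_tool([
  {"grip": -1,"tx": 0,"ty": 0,"tz": 30,"wx": 0,"wy": 0,"wz": 0},
  {"grip": -1,"tx": 0,"ty": 0,"tz": 75,"wx": 0,"wy": 0,"wz": 0},
  {"grip": -1,"tx": 0,"ty": 10,"tz": 120,"wx": 0,"wy": 0,"wz": 0},
  {"grip": -1,"tx": -5,"ty": 50,"tz": 135,"wx": 0.03,"wy": 0,"wz": -0.04},
  {"grip": -1,"tx": -10,"ty": 95,"tz": 135,"wx": 0.086,"wy": 0.016,"wz": -0.111},
  {"grip": -1,"tx": -15,"ty": 140,"tz": 135,"wx": 0.086,"wy": 0.016,"wz": -0.111},
  {"grip": -1,"tx": -20,"ty": 185,"tz": 135,"wx": 0.086,"wy": 0.016,"wz": -0.111},
  {"grip": -1,"tx": -24,"ty": 230,"tz": 135,"wx": 0.086,"wy": 0.016,"wz": -0.111},
  {"grip": -1,"tx": -27,"ty": 275,"tz": 135,"wx": 0.086,"wy": 0.016,"wz": -0.111},
  {"grip": -1,"tx": -29,"ty": 310,"tz": 135,"wx": 0.086,"wy": 0.016,"wz": -0.111},
  {"grip": -1,"tx": -29,"ty": 326,"tz": 120,"wx": 0.086,"wy": 0.016,"wz": -0.111},
  {"grip": -1,"tx": -29,"ty": 326,"tz": 95,"wx": 0.086,"wy": 0.016,"wz": -0.111},
  {"grip": -1,"tx": -29,"ty": 326,"tz": 95,"wx": 0.086,"wy": 0.016,"wz": -0.111},
  {"grip": -1,"tx": -29,"ty": 326,"tz": 95,"wx": 0.086,"wy": 0.016,"wz": -0.111},
  {"grip": -1,"tx": -29,"ty": 326,"tz": 95,"wx": 0.086,"wy": 0.016,"wz": -0.111},
])

```text
time_s: 15.3
eef_pos: [0.4437, -0.0972, 0.3026]
tool_rot: [0.997, 0.064, -0.002, -0.043]
ft_force: [0.0, -0.4, -0.0]
gripper_width: 0.0156
gripper_force: 25.0
```

```bash
python3 - <<'E'
from h import *
from scipy.spatial.transform import Rotation as Ro
a=eyes.grab_frame("scene")[:,:,::-1];b=eyes.grab_frame("top")[:,:,::-1]
cv2.imwrite("pics/s_o.png",a);cv2.imwrite("pics/t_o.png",b)
s=bot.read_state();R=Ro.from_quat(s["tool_rot"]).as_matrix();p=np.array(s["eef_pos"])
print(p,R.round(3).tolist(),s["gripper_width"],s["ft_force"],s["time_s"])
roof=p+R@[0,0,.1914];print("roof",roof)
p=cv2.resize(a[150:290,250:390],(590,590),interpolation=2)
cv2.imwrite("pics/v9.png",p)
E
```

```text
[ 0.44364065 -0.09711556  0.30264986] [[0.992, 0.127, -0.009], [0.127, -0.988, 0.086], [0.002, -0.087, -0.996]] 0.015464250808298706 [ 0.74987531  0.27474811 -0.41399907] 15.4
roof [ 0.44186205 -0.08064957  0.11196775]
```

View pics/v9.png

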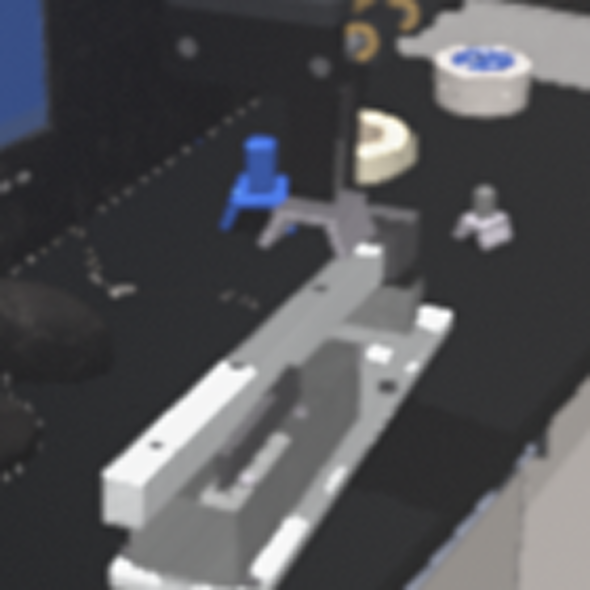

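The saddle is held above the bar at crop (330,220), tilted to match. I'll check the projected leg feet against the picture while lowering it most of the way.

```bash
python3 - <<'E'
from h import *
from scipy.spatial.transform import Rotation as Ro
p=np.array([.44364,-.09712,.30265]);R=Ro.from_quat([.997,.064,-.002,-.043]).as_matrix()
L=np.array([[0.0176,-.02,.2074],[-.0176,-.02,.2074],[0.0176,.02,.2074],[-.0176,.02,.2074],[.012,-.02,.1874],[-.012,-.02,.1874]])
print("pred crop px",((proj("scene",p+L@R.T)-[250,150])*590/140).round().tolist())
E
```

```text
pred crop px [[267.0, 246.0], [340.0, 259.0], [300.0, 218.0], [370.0, 231.0], [280.0, 206.0], [330.0, 215.0]]
```

>>> servo_tool([
  {"grip": -1,"tx": -0.5,"ty": 0.5,"tz": -12,"wx": 0,"wy": 0,"wz": 0},
  {"grip": -1,"tx": -0.5,"ty": 0.5,"tz": -20,"wx": 0,"wy": 0,"wz": 0},
  {"grip": -1,"tx": -0.5,"ty": 0.5,"tz": -24,"wx": 0,"wy": 0,"wz": 0},
  {"grip": -1,"tx": -0.5,"ty": 0.5,"tz": -24,"wx": 0,"wy": 0,"wz": 0},
  {"grip": -1,"tx": -0.5,"ty": 0.5,"tz": -24,"wx": 0,"wy": 0,"wz": 0},
])

```text
time_s: 15.9
eef_pos: [0.4428, -0.096, 0.2776]
tool_rot: [0.997, 0.064, -0.003, -0.044]
ft_force: [-0.2, -0.2, -1.7]
gripper_width: 0.0158
gripper_force: 25.0
```

>>> servo_tool([
  {"grip": -1,"tx": 0,"ty": 0,"tz": -4,"wx": 0,"wy": 0,"wz": 0},
  {"grip": -1,"tx": 0,"ty": 0,"tz": -8,"wx": 0,"wy": 0,"wz": 0},
  {"grip": -1,"tx": 0,"ty": 0,"tz": -12,"wx": 0,"wy": 0,"wz": 0},
  {"grip": -1,"tx": 0,"ty": 0,"tz": -14.5,"wx": 0,"wy": 0,"wz": 0},
  {"grip": -1,"tx": 0,"ty": 0,"tz": -15,"wx": 0,"wy": 0,"wz": 0},
  {"grip": -1,"tx": 0,"ty": 0,"tz": -15,"wx": 0,"wy": 0,"wz": 0},
  {"grip": -1,"tx": 0,"ty": 0,"tz": -15,"wx": 0,"wy": 0,"wz": 0},
])

```text
time_s: 16.6
eef_pos: [0.4428, -0.0961, 0.2629]
tool_rot: [0.997, 0.064, -0.003, -0.044]
ft_force: [-0.7, -0.1, -1.3]
gripper_width: 0.0155
gripper_force: 25.0
```

>>> servo_tool([
  {"grip": -1,"tx": 0,"ty": 0,"tz": -1,"wx": 0,"wy": 0,"wz": 0},
  {"grip": -1,"tx": 0,"ty": 0,"tz": -1.5,"wx": 0,"wy": 0,"wz": 0},
  {"grip": -1,"tx": 0,"ty": 0,"tz": -1.5,"wx": 0,"wy": 0,"wz": 0},
  {"grip": -1,"tx": 0,"ty": 0,"tz": -1.5,"wx": 0,"wy": 0,"wz": 0},
])

```text
time_s: 17.0
eef_pos: [0.4427, -0.0961, 0.2613]
tool_rot: [0.997, 0.064, -0.003, -0.044]
ft_force: [0.1, 0.4, -0.9]
gripper_width: 0.0159
gripper_force: 25.0
```

>>> servo_tool([
  {"grip": -1,"tx": 0,"ty": 0,"tz": -0.7,"wx": 0,"wy": 0,"wz": 0},
  {"grip": -1,"tx": 0,"ty": 0,"tz": -1.2,"wx": 0,"wy": 0,"wz": 0},
  {"grip": -1,"tx": 0,"ty": 0,"tz": -1.2,"wx": 0,"wy": 0,"wz": 0},
  {"grip": -1,"tx": 0,"ty": 0,"tz": -1.2,"wx": 0,"wy": 0,"wz": 0},
])

```text
time_s: 17.4
eef_pos: [0.4428, -0.0961, 0.2602]
tool_rot: [0.997, 0.064, -0.003, -0.044]
ft_force: [-0.3, -0.9, 2.4]
gripper_width: 0.0157
gripper_force: 25.0
```

Contact came at the expected height. I'll release and rise.

>>> servo_tool([
  {"grip": -0.5,"tx": 0,"ty": 0,"tz": 0,"wx": 0,"wy": 0,"wz": 0},
  {"grip": -0.2,"tx": 0,"ty": 0,"tz": 0,"wx": 0,"wy": 0,"wz": 0},
  {"grip": -0.2,"tx": 0,"ty": 0,"tz": 0,"wx": 0,"wy": 0,"wz": 0},
  {"grip": -0.2,"tx": 0,"ty": 0,"tz": 0,"wx": 0,"wy": 0,"wz": 0},
  {"grip": -0.2,"tx": 0,"ty": -1,"tz": 10,"wx": 0,"wy": 0,"wz": 0},
  {"grip": -0.2,"tx": 0,"ty": -3,"tz": 30,"wx": 0,"wy": 0,"wz": 0},
  {"grip": -0.2,"tx": 0,"ty": -6,"tz": 70,"wx": 0,"wy": 0,"wz": 0},
  {"grip": -0.2,"tx": 0,"ty": -10,"tz": 120,"wx": 0,"wy": 0,"wz": 0},
  {"grip": -0.2,"tx": 0,"ty": -60,"tz": 140,"wx": 0,"wy": 0,"wz": 0},
  {"grip": -0.2,"tx": 0,"ty": -110,"tz": 140,"wx": 0,"wy": 0,"wz": 0},
  {"grip": -0.2,"tx": 0,"ty": -160,"tz": 140,"wx": 0,"wy": 0,"wz": 0},
  {"grip": -0.2,"tx": 0,"ty": -210,"tz": 140,"wx": 0,"wy": 0,"wz": 0},
  {"grip": -0.2,"tx": 0,"ty": -260,"tz": 140,"wx": 0,"wy": 0,"wz": 0},
  {"grip": -0.2,"tx": 0,"ty": -310,"tz": 140,"wx": 0,"wy": 0,"wz": 0},
  {"grip": -0.2,"tx": 0,"ty": -330,"tz": 140,"wx": 0,"wy": 0,"wz": 0},
])

```text
time_s: 18.9
eef_pos: [0.4409, -0.4311, 0.4005]
tool_rot: [0.997, 0.061, -0.003, -0.042]
ft_force: [0.8, 0.8, 0.7]
gripper_width: 0.035
gripper_force: 0.0
```

```bash
python3 - <<'E'
from h import *
a=eyes.grab_frame("scene")[:,:,::-1];b=eyes.grab_frame("top")[:,:,::-1]
cv2.imwrite("pics/s_p.png",a);cv2.imwrite("pics/t_p.png",b)
p=cv2.resize(a[170:310,250:390],(400,400),interpolation=2);q=cv2.resize(b[200:250,235:285],(400,400),interpolation=2)
for i in range(0,50,10): cv2.line(q,(i*8,0),(i*8,400),(0,200,0),1);cv2.line(q,(0,i*8),(400,i*8),(0,200,0),1)
cv2.imwrite("pics/v10.png",np.hstack([p,q]))
print(proj("top",[[.441,-.0801,.05],[.441,-.0801,.074],[.4411,-.0826,.104]]).round(1).tolist(),bot.read_state()["time_s"])
E
```

```text
[[266.6, 230.2], [265.7, 229.3], [265.7, 228.1]] 19.0
```

View pics/v10.png

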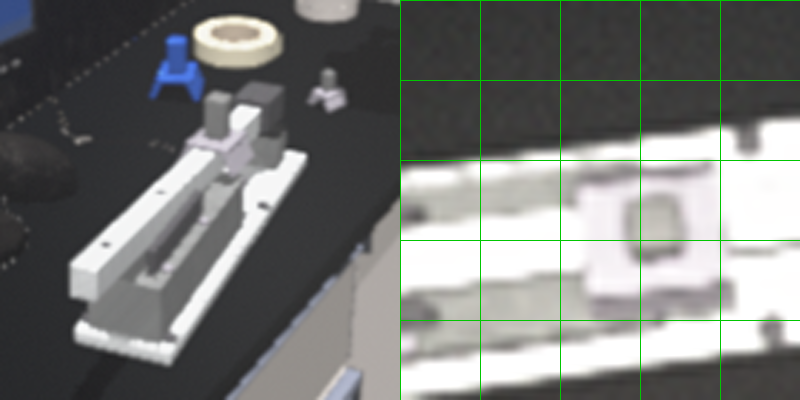

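The saddle sits astride the bar over the edge, with its plate centre at top px (266.4,228.5) against an expected 265.7. The bar is still tipped and its tail hasn't moved. Handing in.

```bash
python3 -c "
from workcell import ticket; print(ticket.sign_off())"
```

```text
the job is handed in; nothing more can be done
None
```

The job is handed in at about 19 s of the 58 s allowed: the bar lies tipped head down on the pad, and the larger steel saddle sits astride it about 2 mm from directly above the edge. The bar stopped an estimated 5–7 mm past its balance point, because fingertip friction held the tail down until I backed off; sign-off gave no verdict.

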